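# Rock the angle gauge on the uneven stud to the job's mark and hold

## Robot

A 7-joint arm with a two-finger parallel gripper is mounted at the origin on the work surface. World frame = base frame: x ahead of the robot, y to its left, z up, the work surface at z = 0. Lengths are in m, angles in degrees, forces in N, time in s.
With the tool pointing down it reaches from about 0.35 to 0.9 m from the base axis. Payload 7.2 kg.
Tool frame: the origin (TCP) lies midway between the tips of the shut fingers; the grasp point (between the pads) lies tcp_to_grasp behind it (tcp_to_grasp is the distance from the TCP to the grasp point, in m); z points along the fingers, y is the line along which they close (so a half turn about z gives the same grasp; the last joint's range is limited). The gripper opens to 85 mm and grips with 20 to 120 N. Pads are 22 mm wide; open, the fingers measure 114 mm over their backs; the gripper's body (76 mm by 85 mm) begins 54 mm behind the grasp point. The pads swing forward as they close: fully open they stand 13 mm farther back than shut.
Start: joints at [73.27, 23.554, -0.728, 91.456, 0.321, 64.991, -4.71], TCP at [0.139, -0.609, 0.231] pointing down, gripper open.
Joint ranges: [-169.25, 169.25], [-16.82, 113.86], [-84.01, 82.57], [7.8, 145.47], [-59.2, 239.2], [7.22, 106.19], [-163.78, 163.78]. Speed limits (degrees/s): [136.94, 136.94, 172.46, 172.46, 180, 180, 180].

## Interface

Orientations are given as a 3x3 rotation matrix whose columns are the frame's x, y, z axes.
In Python, from bench import get_state, capture, close_job, tcp_to_grasp gives the robot as it stands.
- The arm moves only by the tool send_rows, never from a script. Its argument "series" is a list of rows, each an object with "jaw": the opening, from 0 (shut) to 1 (fully open); "dp": the shift along the tool's x, y, z in m, a list of three; "roll": the turn about the tool's z in degrees. A call has 1 to 10 rows; each row shifts and turns the commanded pose from where the row before left it, along the tool's axes as they then stand; what a row does not reach is not made up. A row lasts 1/8 s, in which the tool goes at most 62.5 mm and 10.7 degrees, less where a joint would pass 70% of its speed; a pose out of reach is approached as far as the arm can. A call is refused whole if a number of a shift passes 0.0625 or a number of a turn 10.7, either way. A call with a gripper value outside its range is refused whole. The fingers move at their own pace and stop on an object; "squeeze" is the grip in N (left out, the last holds). Time passes only in rows, so rows that do not move let the fingers close. It gives the time, the measured TCP pose, the force, the opening and the grip force at its end, in the units of the state.
- get_state(): the state, without advancing time (a new reading comes with each control period).
- capture(name): name is "scene" or "side" or "wrist"; returns a dict with "img" (384x512x3 uint8, red, green, blue), "fx", "fy", "cx", "cy" (pixels), "R" (3x3) and "t" (3): a world point X has camera coordinates R X + t. Camera axes: x right, y down, z forward; pixel columns grow to the right and rows downward; lengths in m; the calibration is good to about 2 mm. The wrist camera is an equidistant fisheye: a pixel r from the principal point sees the ray r / f radians off the axis. A picture is of the moment at which its call begins. There is no depth.
- close_job(): hands the job in; it is judged then, once.
The state is a dict: "time": time; "joints": joint angles; "joint_vel": joint speeds; "tau": joint torques, N m; "tcp_pos": TCP position; "eef_rot": TCP orientation; "ft_force": force on the tool from outside, world axes, zero at the start; "wrist_torque": the same for the moment, N m; "grip_width": finger opening in m; "grasp_force": force on a finger pad.
Only numpy, scipy, OpenCV 4.12 (cv2) and the standard library are available. Lean on these libraries where they do the work, as an engineer would, in place of code of your own. Each camera call takes 0.05 s, during which the arm holds its last target. There are 200 camera calls.

## Task

See which sample disc, pink or yellow, lies on the white job half of the black bead tray. Pick up the angle gauge by its black handle, set it down upright and centred on the brass-capped stud with its foot square across the two ridges, and then rock it sideways on the stud until its swinging black pointer settles on the mark of the job disc's colour. Finish while still holding it still there, gripped and with its foot resting on the stud without bearing down hard, and leave everything else where it is.

Things in the scene. Friction and masses are not known exactly. Their poses are not given: they have to be found in the camera images.
- gauge_grip (a point): Middle of the black rubber handle of the angle gauge, 114 mm above the underside of its foot. The handle is a block 22 mm thick (x) by 36 mm wide (y), from 96 to 131 mm above the underside. Axes: x normal to the dial, y along the foot, z up through the handle.
- gauge_foot (a point): Middle of the flat underside of the gauge's foot, same axes as gauge_grip.
- pointer (a joint): Black pendulum pointer, pivoted 84 mm above the foot's underside, tip 62 mm below the pivot. Hangs plumb; swings about 1 s before it settles. Value: rad about the gauge's x axis; 0 when the gauge is upright, positive when the tip stands towards the foot's +y end. Leaning the gauge by +a about its x axis (+y end up) makes it settle at -a.
- pointer_tip (a point): Tip of the black pointer, mid-thickness of the gauge.
- pink_mark (a joint): Pink mark on the dial, in the same measure as the pointer: the pointer is on it when both values are equal. It is preset and stays put; always between -0.35 and -0.19.
- yellow_mark (a joint): Yellow mark on the dial, likewise; always between 0.19 and 0.35.
- pink_mark_tip (a point): Point of the pink mark where the pointer's tip comes to lie when on it, 62 mm from the pivot.
- yellow_mark_tip (a point): The same of the yellow mark.
- stud_top (a point): Point over the middle of the fixed stud, 66 mm above the table; z up. On the stud's brass cap are two round-topped brass ridges (radius 6 mm), 50 mm long along x, at y = +16 mm (top 66 mm above the table) and y = -16 mm (top 62.5 mm). The gauge's foot goes square across them: gauge x along stud x.
- tray_job (a point): Middle of the floor of the white-lined job half of the black bead tray (tray 130 mm by 220 mm, 22 mm high). The disc lying here tells the mark's colour.
- tray_spare (a point): Middle of the floor of the dark spare half of the tray; the other disc lies here.
- pink_disc_center (a point): Pink sample disc, 36 mm across, 8 mm thick; its centre. Not to be moved.
- yellow_disc_center (a point): Yellow sample disc, the same size; its centre. Not to be moved.
- gauge: Loose angle gauge, about 0.3 kg, 131 mm high, standing on the table at the start. Below the handle is a dial plate 18 mm thick (x) by 104 mm (y), on a steel foot 30 mm (x) by 130 mm (y) by 10 mm. The white dial, pointer and marks show on both the +x and -x faces. Origin at gauge_foot, axes as gauge_grip.
- stud: Fixed stud: wooden block 76 mm (x) by 86 mm (y), 50 mm high, with a brass cap. Origin on the table under stud_top. Left lying on both ridges the gauge would lean by about 0.11 rad, which is on neither mark.
- pliers: Pliers with red and purple handles; bystander.
- spool: Black thread spool, 54 mm across; bystander.
- bead_jar: Amber jar, 56 mm across, 75 mm high; bystander.
- mug: Blue mug, 80 mm across, 90 mm high; bystander.
- tape: Orange tape ring, 72 mm across; bystander.
- burnisher: Hand tool like a screwdriver; bystander.
There are look-alikes about, which are no part of the job. Of the things like the stud, leave any that is purple or red; of the rest the smaller one is meant.

How it is judged:
By the outcome, as a careful person would: the job done as asked, in the order asked, and still so for the second after the job is handed in, while the arm keeps its last pose, push and grip.
It also fails if it takes over 42 s, if anything falls off the work surface, if the arm or the gripper's body presses on something with over 40 N, if the wrist force passes 120 N, or if a joint passes its speed limit or range.

## Working session

There is one attempt and no reset: what is moved stays moved. The work goes in short steps, Python scripts to look and compute and a tool call to move; the robot and the scene stay as the last step left them, time stands still between calls to the robot, and variables do not carry over. Pictures are saved under pics/ and viewed, at most 10 in all, crops included, and the job is handed in when it is done.

Besides the shell and the picture viewer there is one more tool, called after ">>>" in YAML: its name, and indented under it one key for each argument. send_rows: Moves the arm, as the interface text tells. Its arguments: {"type":"object","properties":{"series":{"type":"array"},"squeeze":{"type":"number"}},"required":["series"]}

```bash
mkdir -p pics; ls; cat > h.py <<'E'
import numpy as np, cv2
from bench import get_state, capture, close_job, tcp_to_grasp
def ray(c,u,v):
    d=np.array([(u-c["cx"])/c["fx"],(v-c["cy"])/c["fy"],1.]); R=np.array(c["R"]);t=np.array(c["t"])
    return -R.T@t, R.T@d
def plane(c,u,v,z):
    o,d=ray(c,u,v); return o+d*(z-o[2])/d[2]
def proj(c,X):
    p=np.array(c["R"])@np.array(X)+np.array(c["t"]); return c["fx"]*p[0]/p[2]+c["cx"], c["fy"]*p[1]/p[2]+c["cy"]
def save(c,name): cv2.imwrite(name,cv2.cvtColor(c["img"],cv2.COLOR_RGB2BGR))
E
python3 - <<'E'
from h import *
import pickle
cs={n:capture(n) for n in("scene","side","wrist")}
pickle.dump(cs,open("c0.pkl","wb"))
for n in cs: save(cs[n],f"pics/{n}0.png")
for n in("scene","side"):
    c=cs[n];print(n,c["fx"],c["cx"],c["cy"],"pos",ray(c,256,192)[0].round(3),ray(c,c["cx"],c["cy"])[1].round(3))
print(tcp_to_grasp,get_state())
E
```

```text
pics
scene 384.70938335734417 257.69633952765923 192.50811440418167 pos [ 1.268 -0.116  0.795] [-0.739  0.093 -0.667]
side 454.86568290084 258.49861220617873 195.3028242937767 pos [0.366 1.159 0.885] [ 0.126 -0.828 -0.546]
0.0187 {'time': 0.15, 'joints': array([73.27096418, 23.5912816 , -0.72900334, 91.49270189,  0.31937316,
       64.99047229, -4.70915523]), 'joint_vel': array([ 0.05304192, -0.04916373, -0.01484044, -0.1792905 , -0.06968087,
       -0.02457991, -0.00362563]), 'tau': array([ 7.00912697e-04, -6.01038980e+01,  6.81824125e-01, -2.99646521e+01,
        1.37113311e-02,  7.93497136e-03, -1.03689401e-04]), 'tcp_pos': array([ 0.13859363, -0.60904752,  0.23062906]), 'eef_rot': array([[ 9.75058968e-01,  2.21945701e-01, -3.39246914e-04],
       [ 2.21945952e-01, -9.75058209e-01,  1.21813352e-03],
       [-6.04259901e-05, -1.26304649e-03, -9.99999201e-01]]), 'ft_force': array([-0.1481282 , -0.10490625,  0.27630255]), 'wrist_torque': array([-0.04066007, -0.03605897,  0.00138289]), 'grasp_force': 0.0, 'grip_width': 0.08548010667343768}
```

View pics/scene0.png

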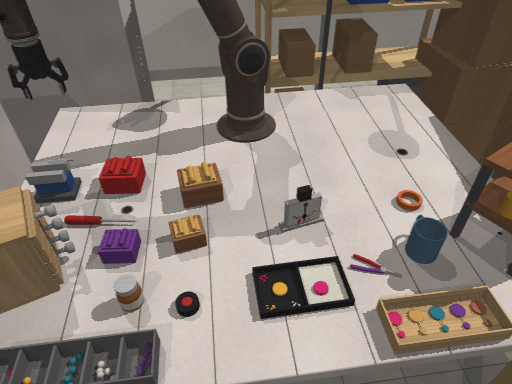

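View pics/side0.png

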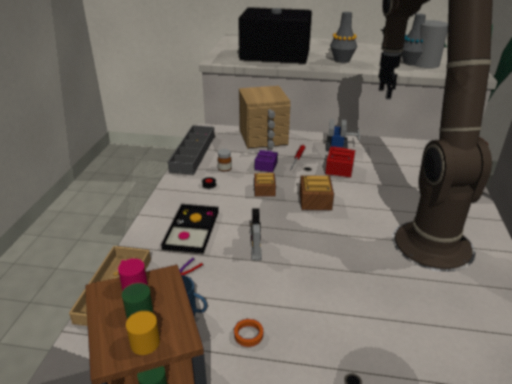

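Pink disc (321,288) lies on the white half; the job is the pink mark. Candidates for the stud: red (123,175), purple (120,245), large wood (200,185) and small wood (187,233). I choose the small wood one. The gauge is at (303,208) in the scene view and (256,235) in the side view, and there is no look-alike for it.

```bash
python3 - <<'E'
from h import *
import pickle
cs=pickle.load(open("c0.pkl","rb"))
c=cs["scene"]; im=cv2.cvtColor(c["img"],cv2.COLOR_RGB2BGR)
a=cv2.resize(im[205:260,155:220],None,fx=6,fy=6,interpolation=cv2.INTER_CUBIC)
b=cv2.resize(im[178:243,270:335],None,fx=6,fy=6,interpolation=cv2.INTER_CUBIC)
b=b[:390]; a=cv2.copyMakeBorder(a,0,390-a.shape[0],0,0,cv2.BORDER_CONSTANT)
cv2.imwrite("pics/crop1.png",np.hstack([a,b]))
for n,u,v,z in[("scene",187,233,.05),("scene",304,190,.131),("scene",303,226,.0),("side",264,178,.062),("side",256,211,.131)]:
    print(n,u,v,plane(cs[n],u,v,z).round(3))
E
```

```text
scene 187 233 [ 0.574 -0.215  0.05 ]
scene 304 190 [0.541 0.097 0.131]
scene 303 226 [0.546 0.103 0.   ]
side 264 178 [ 0.554 -0.204  0.062]
side 256 211 [0.534 0.097 0.131]
```

View pics/crop1.png

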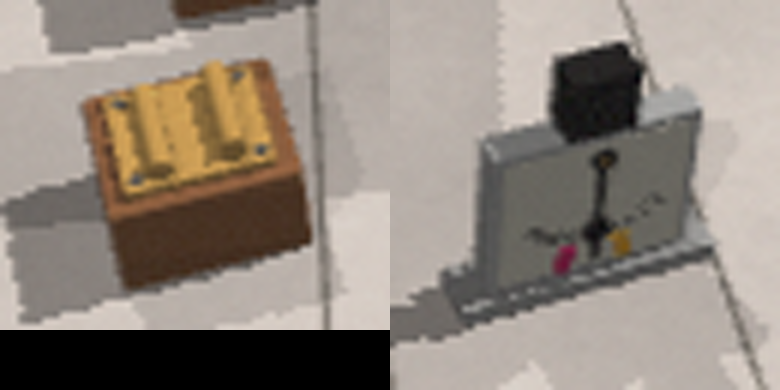

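The crop confirms it. Left is a plain wood stud with two brass ridges, the right one higher, so stud +y is image-right and +x faces the camera. Right is the gauge with pink at image-left, so its visible face is +x.

```bash
python3 - <<'E'
from h import *
import pickle
cs=pickle.load(open("c0.pkl","rb"));c=cs["scene"]
def S(x,y,z): return plane(c,155+x/6,205+y/6,z)
def G(x,y,z): return plane(c,270+(x-390)/6,178+y/6,z)
def yaw(v): return np.degrees(np.arctan2(v[1],v[0])).round(1)
a,b=G(460,318,0),G(715,248,0);print("foot",np.linalg.norm(b-a),yaw(b-a)-90,(a+b)/2)
print("handle top",G(598,60,.131))
P=[S(110,215,.05),S(308,178,.05),S(268,62,.05),S(83,100,.05)]
for i in range(4): d=P[(i+1)%4]-P[i];print(np.linalg.norm(d).round(4),yaw(d))
print("stud ctr",sum(P)/4)
s=get_state();w=cs["wrist"];R=np.array(w["R"]);o=-R.T@w["t"];E=s["eef_rot"]
print("wristcam in tool",E.T@(o-s["tcp_pos"]),"axes in tool\n",(E.T@R.T).round(3),w["fx"],w["cx"],w["cy"])
print("tool yaw",yaw(E[:,0]), s["tcp_pos"])
E
```

```text
foot 0.13149505474295495 12.0 [0.54298565 0.10422863 0.        ]
handle top [0.53305325 0.10087364 0.131     ]
0.0847 96.3
0.075 -168.0
0.0835 -81.5
0.0716 11.2
stud ctr [ 0.55536594 -0.21469467  0.05      ]
wristcam in tool [ 0.08099535  0.0002984  -0.14241058] axes in tool
 [[ 0.    -0.948 -0.318]
 [ 1.     0.001 -0.   ]
 [ 0.    -0.318  0.948]] 297.3186396354542 256.055684459394 190.85840881008048
tool yaw 12.8 [ 0.13859363 -0.60904752  0.23062906]
```

View pics/wrist0.png

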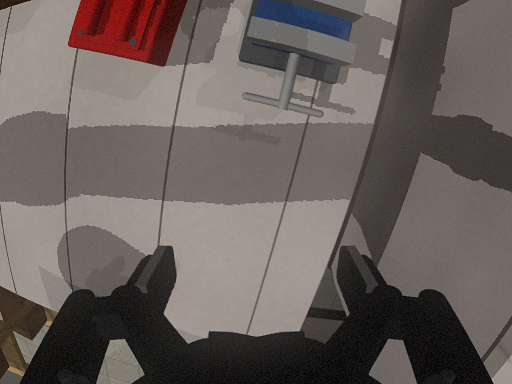

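The wrist view shows only the red stud and the clamp, with the fingers at the bottom. The gauge foot measures 131 mm and the stud 84 x 73 mm, both as stated. I'll move to a pose where the wrist camera sees the dial face obliquely.

>>> send_rows:
  series:
    - {"jaw":1,"dp":[0.041,-0.0317,0],"roll":0}
    - {"jaw":1,"dp":[0.041,-0.0317,0],"roll":0}
    - {"jaw":1,"dp":[0.041,-0.0317,0],"roll":0}
    - {"jaw":1,"dp":[0.041,-0.0317,0],"roll":0}
    - {"jaw":1,"dp":[0.041,-0.0317,0],"roll":0}
    - {"jaw":1,"dp":[0.041,-0.0317,0],"roll":0}
    - {"jaw":1,"dp":[0.041,-0.0317,0],"roll":0}
    - {"jaw":1,"dp":[0.041,-0.0317,0],"roll":0}
    - {"jaw":1,"dp":[0.041,-0.0317,0],"roll":0}

```text
time: 1.27
tcp_pos: [0.4359, -0.248, 0.2313]
eef_rot: [[0.975, 0.222, 0.0], [0.222, -0.975, -0.0], [-0.0, 0.0, -1.0]]
ft_force: [0.7, -1.2, -0.0]
grip_width: 0.0854
grasp_force: 0.0
```

>>> send_rows:
  series:
    - {"jaw":1,"dp":[0.041,-0.0317,0],"roll":0}
    - {"jaw":1,"dp":[0.041,-0.0317,0],"roll":0}
    - {"jaw":1,"dp":[0.041,-0.0317,0],"roll":0}
    - {"jaw":1,"dp":[0.041,-0.0317,0],"roll":0}
    - {"jaw":1,"dp":[0.041,-0.0317,0],"roll":0}
    - {"jaw":1,"dp":[0.041,-0.0317,0],"roll":0}
    - {"jaw":1,"dp":[0.041,-0.0317,0],"roll":0}
    - {"jaw":1,"dp":[0.041,-0.0317,0],"roll":0}
    - {"jaw":1,"dp":[0.041,-0.0317,0],"roll":0}

```text
time: 2.4
tcp_pos: [0.7325, 0.1118, 0.2308]
eef_rot: [[0.975, 0.222, -0.001], [0.222, -0.975, -0.0], [-0.001, 0.0, -1.0]]
ft_force: [1.4, -0.7, 1.1]
grip_width: 0.0853
grasp_force: 0.0
```

>>> send_rows:
  series:
    - {"jaw":1,"dp":[0,0,0.01],"roll":-9.9}
    - {"jaw":1,"dp":[0,0,0.01],"roll":-9.9}
    - {"jaw":1,"dp":[0,0,0.01],"roll":-9.9}
    - {"jaw":1,"dp":[0,0,0.01],"roll":-9.9}
    - {"jaw":1,"dp":[0,0,0.01],"roll":-9.9}
    - {"jaw":1,"dp":[0,0,0.01],"roll":-9.9}
    - {"jaw":1,"dp":[0,0,0.01],"roll":-9.9}
    - {"jaw":1,"dp":[0,0,0.01],"roll":-9.9}
    - {"jaw":1,"dp":[0,0,0.01],"roll":-9.9}
    - {"jaw":1,"dp":[0,0,0],"roll":0}

```text
time: 3.65
tcp_pos: [0.731, 0.1102, 0.1397]
eef_rot: [[-0.205, 0.979, -0.003], [0.979, 0.205, -0.0], [0.0, -0.003, -1.0]]
ft_force: [0.8, 0.2, -0.7]
grip_width: 0.0853
grasp_force: 0.0
```

```bash
python3 - <<'E'
from h import *
import pickle
cs={n:capture(n) for n in("wrist","scene")};pickle.dump(cs,open("c1.pkl","wb"))
save(cs["wrist"],"pics/wrist1.png");s=get_state();print(s["time"],s["tcp_pos"],s["eef_rot"].round(4))
E
```

```text
3.75 [0.73164227 0.1105929  0.14115745] [[-2.025e-01  9.793e-01 -5.000e-04]
 [ 9.793e-01  2.025e-01  1.000e-04]
 [ 2.000e-04 -4.000e-04 -1.000e+00]]
```

View pics/wrist1.png

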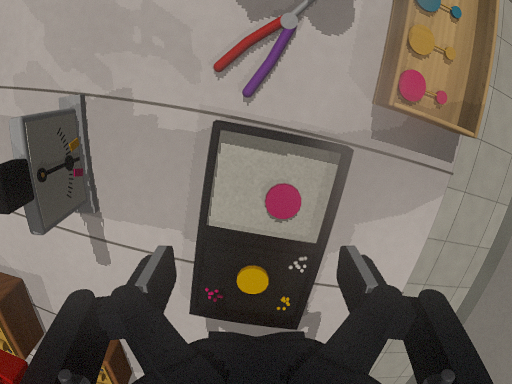

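The dial is clearly visible: pivot (42,174), pointer tip near (72,160), pink mark (78,172), yellow mark (72,145), foot along col ~85 over rows 95-210. I'll zoom in for exact pixels.

```bash
python3 - <<'E'
from h import *
import pickle
c=pickle.load(open("c1.pkl","rb"))["wrist"]
im=cv2.cvtColor(c["img"],cv2.COLOR_RGB2BGR)[90:240,0:105]
cv2.imwrite("pics/crop2.png",cv2.resize(im,None,fx=4,fy=4,interpolation=cv2.INTER_CUBIC))
hsv=cv2.cvtColor(c["img"],cv2.COLOR_RGB2HSV)[90:240,:105]
for n,lo,hi in(("pink",(155,110,80),(176,255,255)),("yel",(15,110,100),(32,255,255))):
    m=cv2.inRange(hsv,lo,hi);ys,xs=np.nonzero(m);print(n,len(xs),xs.mean(),ys.mean()+90,xs.min(),xs.max(),ys.min()+90,ys.max()+90)
E
```

```text
pink 18 76.61111111111111 172.0 73 82 169 176
yel 24 71.25 144.16666666666666 69 76 138 151
```

View pics/crop2.png

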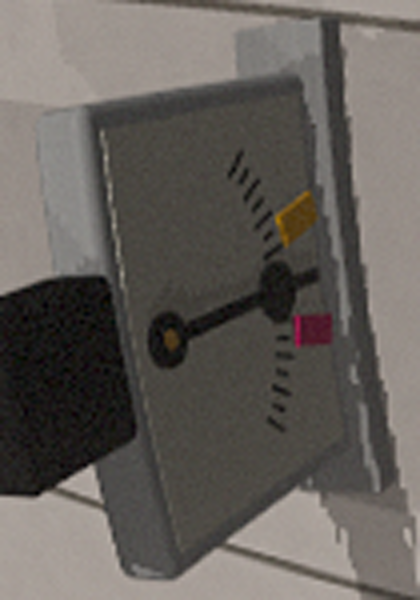

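The crop gives pivot (169,340), pointer tip (318,274), pink mark centre (313,330), and foot bottom edge from (338,18) to (397,488).

```bash
cat >> h.py <<'E'
def fray(c,u,v):
    x,y=u-c["cx"],v-c["cy"];r=np.hypot(x,y);th=r/c["fx"]
    d=np.array([np.sin(th)*x/r,np.sin(th)*y/r,np.cos(th)]);R=np.array(c["R"])
    return -R.T@np.array(c["t"]),R.T@d
E
python3 - <<'E'
from h import *
import pickle
c=pickle.load(open("c1.pkl","rb"))["wrist"]
def F(x,y): return fray(c,x/4,90+y/4)
def onz(x,y,z): o,d=F(x,y);return o+d*(z-o[2])/d[2]
a,b=onz(397,488,0),onz(338,18,0);v=b-a;L=np.linalg.norm(v);yg=v/L;xg=np.array([yg[1],-yg[0],0]);zg=np.array([0,0,1])
ctr=(a+b)/2-.015*xg
print("len",L,"yaw_x",np.degrees(np.arctan2(xg[1],xg[0])),"ctr",ctr)
def dial(x,y,off=.009):
    o,d=F(x,y);k=((ctr+off*xg-o)@xg)/(d@xg);p=o+k*d-ctr;return np.array([p@yg,p@zg])*1000
P=dial(169,340);print("pivot",P)
for n,x,y in(("tip",318,274),("pink",313,330),("pink out",331,330),("pink in",294,330),("yel",297,218)):
    q=dial(x,y);w=q-P;print(n,q.round(1),np.hypot(*w).round(1),np.arctan2(w[0],-w[1]).round(3))
# handle top far/near: check
E
```

```text
len 0.13181273231289856 yaw_x 12.283953019582178 ctr [0.53407074 0.09658131 0.        ]
pivot [2.06549276e-03 7.78236773e+01]
tip [-0.3 13.1] 64.7 -0.005
pink [-13.8  19.4] 60.0 -0.233
pink out [-16.2  10.8] 69.0 -0.237
pink in [-11.4  28.1] 51.0 -0.226
yel [15.9 19.6] 60.4 0.267
```

The pink mark reads about -0.23 and the gauge centre is (0.535, 0.098) with yaw 12.3°. Handle estimates from three views agree. Approaching the handle.

>>> send_rows:
  series:
    - {"jaw":1,"dp":[0,0,-0.05],"roll":-0.6}
    - {"jaw":1,"dp":[0.0055,-0.039,0],"roll":0}
    - {"jaw":1,"dp":[0.0055,-0.039,0],"roll":0}
    - {"jaw":1,"dp":[0.0055,-0.039,0],"roll":0}
    - {"jaw":1,"dp":[0.0055,-0.039,0],"roll":0}
    - {"jaw":1,"dp":[0.0055,-0.039,0],"roll":0}
    - {"jaw":1,"dp":[0,0,0],"roll":0}
    - {"jaw":1,"dp":[0,0,0],"roll":0}

```text
time: 4.75
tcp_pos: [0.5365, 0.0952, 0.1922]
eef_rot: [[-0.215, 0.977, 0.002], [0.977, 0.215, -0.0], [-0.001, 0.002, -1.0]]
ft_force: [-0.0, -0.2, 0.3]
grip_width: 0.0852
grasp_force: 0.0
```

```bash
python3 - <<'E'
from h import *
import pickle
cs={n:capture(n) for n in("wrist","scene")};pickle.dump(cs,open("c2.pkl","wb"))
a=cv2.cvtColor(cs["wrist"]["img"],cv2.COLOR_RGB2BGR)[60:,100:420]
b=cv2.resize(cv2.cvtColor(cs["scene"]["img"],cv2.COLOR_RGB2BGR)[135:225,260:350],None,fx=3.6,fy=3.6,interpolation=cv2.INTER_CUBIC)
cv2.imwrite("pics/c2.png",np.hstack([a,b]))
s=get_state();print(s["time"],s["tcp_pos"],s["eef_rot"].round(4)[:,0])
E
```

```text
4.85 [0.53651844 0.09541851 0.19163313] [-2.153e-01  9.765e-01  3.000e-04]
```

View pics/c2.png

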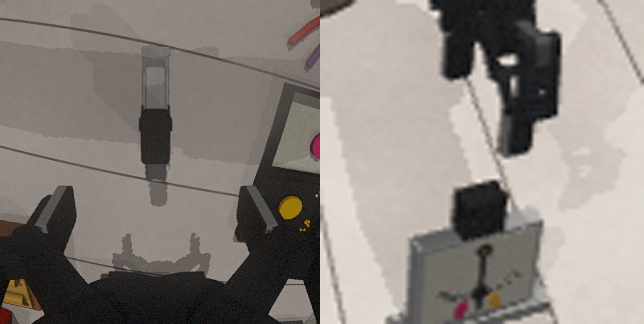

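The wrist view shows the gauge aligned and centred at col ~255: foot ends at rows 105 and 265, handle's far top edge at row 225.

```bash
python3 - <<'E'
from h import *
import pickle
c=pickle.load(open("c2.pkl","rb"))["wrist"];s=get_state()
def T(u,v,z):
    o,d=fray(c,u,v);p=o+d*(z-o[2])/d[2];return (s["eef_rot"].T@(p-s["tcp_pos"]))[:2].round(4)
print("foot+",T(255,105,.0),"foot-",T(258,265,.01),"handle -y top",T(256,225,.131),T(241,200,.131),T(271,200,.131))
E
```

```text
foot+ [ 0.0696 -0.002 ] foot- [-0.1281  0.0016] handle -y top [-0.0142 -0.0009] [ 0.0059 -0.0118] [0.0059 0.0101]
```

>>> send_rows:
  series:
    - {"jaw":1,"dp":[0.004,0,0.03],"roll":0}
    - {"jaw":1,"dp":[0,0,0.035],"roll":0}
    - {"jaw":1,"dp":[0,0,0.0305],"roll":0}
    - {"jaw":1,"dp":[0,0,0],"roll":0}
    - {"jaw":0,"dp":[0,0,0],"roll":0}
    - {"jaw":0,"dp":[0,0,0],"roll":0}
    - {"jaw":0,"dp":[0,0,0],"roll":0}
    - {"jaw":0,"dp":[0,0,0],"roll":0}
    - {"jaw":0,"dp":[0,0,0],"roll":0}
    - {"jaw":0,"dp":[0,0,0],"roll":0}
  squeeze: 35

```text
time: 6.1
tcp_pos: [0.5352, 0.0992, 0.0966]
eef_rot: [[-0.217, 0.976, 0.002], [0.976, 0.217, -0.0], [-0.0, 0.002, -1.0]]
ft_force: [-0.2, -0.6, 6.2]
grip_width: 0.0212
grasp_force: 36.1
```

>>> send_rows:
  series:
    - {"jaw":0,"dp":[0,0,-0.02],"roll":0}
    - {"jaw":0,"dp":[0,0,-0.05],"roll":0}
    - {"jaw":0,"dp":[0,0,-0.05],"roll":0}
    - {"jaw":0,"dp":[-0.03,-0.0035,0],"roll":0}
    - {"jaw":0,"dp":[-0.04,-0.0045,0],"roll":0}
    - {"jaw":0,"dp":[-0.05,-0.006,0],"roll":0}
    - {"jaw":0,"dp":[-0.05,-0.006,0],"roll":0}
    - {"jaw":0,"dp":[-0.05,-0.006,0],"roll":0}
    - {"jaw":0,"dp":[-0.05,-0.006,0],"roll":0}
    - {"jaw":0,"dp":[-0.05,-0.006,0],"roll":0}

```text
time: 7.35
tcp_pos: [0.5663, -0.2228, 0.2166]
eef_rot: [[-0.217, 0.976, -0.0], [0.976, 0.217, 0.0], [0.0, -0.0, -1.0]]
ft_force: [1.4, -0.1, -2.8]
grip_width: 0.0216
grasp_force: 35.5
```

>>> send_rows:
  series:
    - {"jaw":0,"dp":[-0.05,-0.006,0],"roll":0}
    - {"jaw":0,"dp":[-0.04,-0.004,0],"roll":0}
    - {"jaw":0,"dp":[-0.02,0,0],"roll":0}
    - {"jaw":0,"dp":[0,0,0],"roll":0}
    - {"jaw":0,"dp":[0,0,0],"roll":0}
    - {"jaw":0,"dp":[0,0,0],"roll":0}

```text
time: 8.1
tcp_pos: [0.5812, -0.3289, 0.2162]
eef_rot: [[-0.219, 0.976, 0.0], [0.976, 0.219, 0.0], [0.0, 0.0, -1.0]]
ft_force: [-0.2, 0.1, -3.5]
grip_width: 0.0214
grasp_force: 35.5
```

```bash
python3 - <<'E'
from h import *
import pickle
cs={n:capture(n) for n in("wrist","scene")};pickle.dump((cs,get_state()),open("c3.pkl","wb"))
w=cv2.cvtColor(cs["wrist"]["img"],cv2.COLOR_RGB2BGR)
a=cv2.resize(w[0:200,150:362],None,fx=3,fy=3,interpolation=cv2.INTER_CUBIC)
cv2.imwrite("pics/c3.png",a[:600])
s=get_state();print(s["time"],s["tcp_pos"],s["eef_rot"].round(4)[:,0],s["ft_force"],s["grip_width"])
E
```

```text
8.2 [ 0.58111222 -0.32965146  0.21614163] [-0.2186  0.9758 -0.    ] [-0.31173317 -0.82473411 -4.70021802] 0.02166848549621515
```

View pics/c3.png

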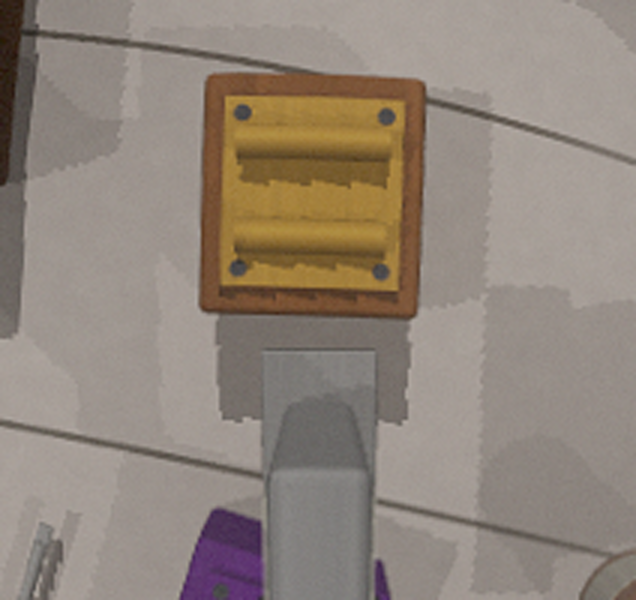

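The wrist view shows the small stud: wood-top corners (207,75), (425,82), (417,317), (201,309), screws (243,112), (387,117), (237,268), (380,271). The gauge foot's +y end is at (264..376, 350).

```bash
python3 - <<'E'
from h import *
import pickle
cs,s=pickle.load(open("c3.pkl","rb"));c=cs["wrist"];E=s["eef_rot"]
def T(x,y,z):
    o,d=fray(c,150+x/3,y/3);p=o+d*(z-o[2])/d[2];return (E.T@(p-s["tcp_pos"]))[:2]
P=[T(*q,.05) for q in((207,75),(425,82),(417,317),(201,309))]
for i in range(4): d=P[(i+1)%4]-P[i];print(np.linalg.norm(d).round(4),np.degrees(np.arctan2(d[1],d[0])).round(1))
print("wood ctr",sum(P)/4)
Q=[T(*q,.052) for q in((243,112),(387,117),(380,271),(237,268))];print("screws ctr",sum(Q)/4)
for i in range(4): d=Q[(i+1)%4]-Q[i];print(np.linalg.norm(d).round(4),np.degrees(np.arctan2(d[1],d[0])).round(1))
for n,y,z in(("hi",138,.066),("lo",232,.0625)):
    l,r=T(237,y,z),T(388,y,z);print(n,l.round(4),r.round(4),np.linalg.norm(r-l))
zf=s["tcp_pos"][2]-.0966
print("foot end",T(264,350,zf+.01),T(376,350,zf+.01),zf)
E
```

```text
0.074 92.0
0.0831 -178.4
0.0742 -87.8
0.0828 1.6
wood ctr [ 0.11417655 -0.00273996]
screws ctr [ 0.11461061 -0.00295758]
0.0484 92.1
0.0538 -177.7
0.0484 -88.7
0.0546 2.2
hi [ 0.131  -0.0268] [0.131  0.0216] 0.04839524918133035
lo [ 0.0999 -0.0272] [0.0999 0.022 ] 0.04914603030799137
foot end [ 0.06525986 -0.01445697] [0.06530557 0.01413784] 0.11954163419613269
```

Foot and stud positions are consistent: ridge spacing 31 mm (32 stated), gauge centred in hand. I need tool x +0.115, tool y -0.0028 and roll +1.9, then to descend.

>>> send_rows:
  series:
    - {"jaw":0,"dp":[0.03,-0.0028,0],"roll":0}
    - {"jaw":0,"dp":[0.045,0,0],"roll":0}
    - {"jaw":0,"dp":[0.03,0,0],"roll":0}
    - {"jaw":0,"dp":[0.01,0,0],"roll":1.9}
    - {"jaw":0,"dp":[0,0,0.02],"roll":0}
    - {"jaw":0,"dp":[0,0,0.02],"roll":0}
    - {"jaw":0,"dp":[0,0,0.005],"roll":0}
    - {"jaw":0,"dp":[0,0,0],"roll":0}
    - {"jaw":0,"dp":[0,0,0],"roll":0}

```text
time: 9.32
tcp_pos: [0.5536, -0.2195, 0.1711]
eef_rot: [[-0.184, 0.983, 0.001], [0.983, 0.184, 0.0], [-0.0, 0.001, -1.0]]
ft_force: [0.7, 0.4, -3.0]
grip_width: 0.0214
grasp_force: 35.7
```

>>> send_rows:
  series:
    - {"jaw":0,"dp":[0,0,0.002],"roll":0}
    - {"jaw":0,"dp":[0,0,0.002],"roll":0}
    - {"jaw":0,"dp":[0,0,0.002],"roll":0}
    - {"jaw":0,"dp":[0,0,0.001],"roll":0}
    - {"jaw":0,"dp":[0,0,0],"roll":0}

```text
time: 9.95
tcp_pos: [0.5531, -0.2193, 0.1637]
eef_rot: [[-0.184, 0.983, -0.0], [0.983, 0.184, 0.0], [0.0, -0.0, -1.0]]
ft_force: [-0.5, -0.3, -3.5]
grip_width: 0.0216
grasp_force: 35.8
```

```bash
python3 - <<'E'
from h import *
import pickle
cs={n:capture(n) for n in("wrist","scene")};pickle.dump((cs,get_state()),open("c4.pkl","wb"))
w=cv2.cvtColor(cs["wrist"]["img"],cv2.COLOR_RGB2BGR);b=cv2.cvtColor(cs["scene"]["img"],cv2.COLOR_RGB2BGR)
a=cv2.resize(w[60:260,180:330],None,fx=2.5,fy=2.5,interpolation=cv2.INTER_CUBIC)
b=cv2.resize(b[165:265,145:225],None,fx=5,fy=5,interpolation=cv2.INTER_CUBIC)
cv2.imwrite("pics/c4.png",np.hstack([a,b]))
s=get_state();print(s["time"],s["tcp_pos"],s["eef_rot"].round(4)[:,0],s["ft_force"],s["wrist_torque"])
E
```

```text
10.05 [ 0.55320917 -0.21929003  0.16383459] [-1.844e-01  9.828e-01 -1.000e-04] [-0.09661426 -0.59629078 -3.59948792] [-0.03680381  0.03116507 -0.01644736]
```

View pics/c4.png

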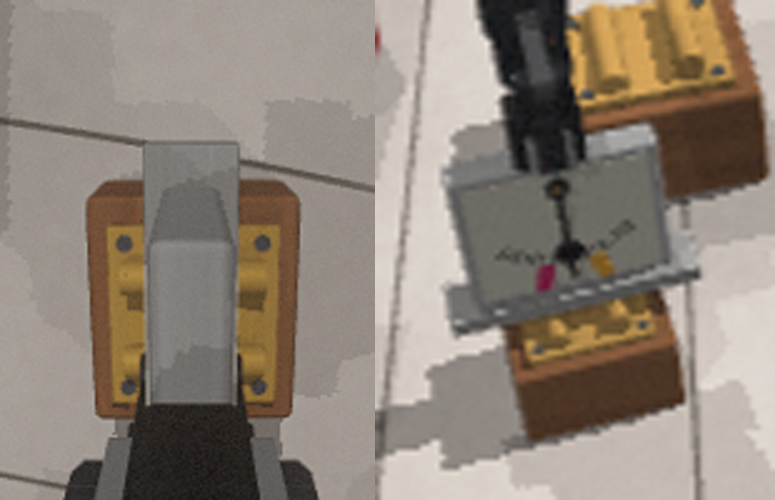

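The gauge is square and centred in x over the stud: foot cols 145-240, stud cols 87-300. It is not touching yet. I'll lower it to contact.

>>> send_rows:
  series:
    - {"jaw":0,"dp":[0,0,0.001],"roll":0}
    - {"jaw":0,"dp":[0,0,0.0005],"roll":0}
    - {"jaw":0,"dp":[0,0,0],"roll":0}

```text
time: 10.42
tcp_pos: [0.5533, -0.2194, 0.1626]
eef_rot: [[-0.184, 0.983, 0.0], [0.983, 0.184, -0.0], [-0.0, 0.0, -1.0]]
ft_force: [-1.0, 0.2, 0.7]
grip_width: 0.0215
grasp_force: 36.2
```

>>> send_rows:
  series:
    - {"jaw":0,"dp":[0,0,0.0005],"roll":0}
    - {"jaw":0,"dp":[0,0,0.0005],"roll":0}
    - {"jaw":0,"dp":[0,0,0],"roll":0}

```text
time: 10.8
tcp_pos: [0.5535, -0.2195, 0.1625]
eef_rot: [[-0.184, 0.983, 0.001], [0.983, 0.184, -0.001], [-0.001, 0.001, -1.0]]
ft_force: [-2.5, -0.7, 8.7]
grip_width: 0.0212
grasp_force: 37.4
```

Contact comes at the predicted height. Now I'll rock towards -y in steps, with a lighter grip so the handle can turn between the pads.

>>> send_rows:
  series:
    - {"jaw":0,"dp":[0,0,0],"roll":0}
    - {"jaw":0,"dp":[0,0,0],"roll":0}
    - {"jaw":0,"dp":[-0.0022,0,0.0004],"roll":0}
    - {"jaw":0,"dp":[-0.0022,0,0.0004],"roll":0}
    - {"jaw":0,"dp":[-0.0022,0,0.0004],"roll":0}
    - {"jaw":0,"dp":[-0.0022,0,0.0004],"roll":0}
    - {"jaw":0,"dp":[-0.0022,0,0.0004],"roll":0}
    - {"jaw":0,"dp":[-0.0022,0,0.0004],"roll":0}
    - {"jaw":0,"dp":[0,0,0],"roll":0}
  squeeze: 25

```text
time: 11.92
tcp_pos: [0.556, -0.2319, 0.1597]
eef_rot: [[-0.184, 0.983, 0.001], [0.983, 0.184, 0.0], [0.0, 0.001, -1.0]]
ft_force: [-1.5, 0.7, 5.0]
grip_width: 0.0219
grasp_force: 37.5
```

```bash
cat > m.py <<'E'
from h import *
import pickle,sys
# lean of gauge from the scene view, by foot/plate edges: optical flow of the dial from the upright reference c4
ref,s0=pickle.load(open("c4.pkl","rb"));c0=ref["scene"];c=capture("scene");s=get_state()
pickle.dump((c,s),open(sys.argv[1]+".pkl","wb"))
yaw=np.arctan2(-s["eef_rot"][0,0],s["eef_rot"][1,0]);xg=np.array([np.cos(yaw),np.sin(yaw),0]);yg=np.array([-xg[1],xg[0],0])
def dial(c,u,v,s):
    ctr=s["tcp_pos"]+xg*.0095; o,d=ray(c,u,v); p=o+d*((ctr-o)@xg)/(d@xg)-ctr; return np.array([p@yg,p[2]])*1000
hs=cv2.cvtColor(c["img"],cv2.COLOR_RGB2HSV).astype(int); hs0=cv2.cvtColor(c0["img"],cv2.COLOR_RGB2HSV).astype(int)
def cen(h,box,lo,hi):
    u0,u1,v0,v1=box;q=h[v0:v1,u0:u1];m=(q[...,0]>=lo)&(q[...,0]<=hi)&(q[...,1]>90)
    w=m*q[...,1]*q[...,2];ys,xs=np.mgrid[v0:v1,u0:u1];return (w*xs).sum()/w.sum(),(w*ys).sum()/w.sum(),m.sum()
out=[]
for h,cc,ss in((hs0,c0,s0),(hs,c,s)):
    p=cen(h,(155,215,190,240),150,178);P=dial(cc,*p[:2],ss);out.append(P);print("pink",np.round(p,2),"dial mm from tcp",P.round(1))
print(s["time"],s["tcp_pos"].round(4),s["ft_force"].round(1),s["wrist_torque"].round(2),s["grip_width"])
# tcp-fixed: lean from pink-mark direction relative to grip point (18.7mm above tcp)
f=lambda P:np.arctan2(P[0],-(P[1]-18.7)); print("lean from pink",f(out[1])-f(out[0]), "radius",[np.hypot(P[0],P[1]-18.7).round(1) for P in out])
E
python3 m.py d1
```

```text
pink [178.67 220.06  17.  ] dial mm from tcp [-13.2 -72.2]
pink [178.07 221.77  16.  ] dial mm from tcp [ -2.6 -73.2]
11.975 [ 0.5559 -0.2319  0.1597] [-1.7  1.8  5.3] [0.54 0.56 0.12] 0.021571963549561552
lean from pink 0.11569965727180354 radius [np.float64(91.9), np.float64(91.9)]
```

Lean is 0.116 as predicted, resting on both ridges. Continuing over the lower ridge.

>>> send_rows:
  series:
    - {"jaw":0,"dp":[-0.002,0,0.0001],"roll":0}
    - {"jaw":0,"dp":[-0.002,0,0.0001],"roll":0}
    - {"jaw":0,"dp":[-0.002,0,0.0001],"roll":0}
    - {"jaw":0,"dp":[-0.002,0,0.0001],"roll":0}
    - {"jaw":0,"dp":[-0.002,0,0],"roll":0}
    - {"jaw":0,"dp":[-0.002,0,0],"roll":0}
    - {"jaw":0,"dp":[-0.002,0,0],"roll":0}
    - {"jaw":0,"dp":[0,0,0],"roll":0}
    - {"jaw":0,"dp":[0,0,0],"roll":0}

```text
time: 13.1
tcp_pos: [0.5579, -0.2466, 0.1581]
eef_rot: [[-0.184, 0.983, -0.0], [0.983, 0.184, -0.0], [-0.0, -0.001, -1.0]]
ft_force: [-0.2, 0.4, -3.0]
grip_width: 0.0218
grasp_force: 36.7
```

```bash
python3 m.py d2
```

```text
pink [178.67 220.06  17.  ] dial mm from tcp [-13.2 -72.2]
pink [173.81 222.96  16.  ] dial mm from tcp [  1.1 -73.1]
13.15 [ 0.5579 -0.2465  0.1581] [ 0.6 -0.4 -2.8] [-0.1  -0.09  0.06] 0.021253896752258573
lean from pink 0.15662347946383162 radius [np.float64(91.9), np.float64(91.8)]
```

Load is off the ridge and lean is only 0.157, so the foot slid instead of rocking and the pads hold too well. I'll back up by a small lift, with minimum grip, and then rock again with a little more weight on the ridge.

>>> send_rows:
  series:
    - {"jaw":0,"dp":[0,0,-0.003],"roll":0}
    - {"jaw":0,"dp":[0.0044,0,0],"roll":0}
    - {"jaw":0,"dp":[0.004,0,0],"roll":0}
    - {"jaw":0,"dp":[0,0,0],"roll":0}
  squeeze: 20

```text
time: 13.65
tcp_pos: [0.5566, -0.237, 0.1615]
eef_rot: [[-0.185, 0.983, -0.0], [0.983, 0.185, 0.0], [0.0, -0.0, -1.0]]
ft_force: [0.4, 0.9, -3.9]
grip_width: 0.0216
grasp_force: 36.6
```

```bash
python3 m.py d3; python3 -c "
from bench import *;print(get_state()['grasp_force'])"
```

```text
pink [178.67 220.06  17.  ] dial mm from tcp [-13.2 -72.2]
pink [177.33 221.17  17.  ] dial mm from tcp [  1.5 -72.6]
13.7 [ 0.5566 -0.2375  0.1615] [-0.4 -0.2 -3.8] [-0.04 -0.04  0.01] 0.021568251403502374
lean from pink 0.1603434649048209 radius [np.float64(91.9), np.float64(91.4)]
36.62313222885132
```

>>> send_rows:
  series:
    - {"jaw":0,"dp":[0,0,0.0014],"roll":0}
    - {"jaw":0,"dp":[0,0,0.002],"roll":0}
    - {"jaw":0,"dp":[-0.0017,0,0.0002],"roll":0}
    - {"jaw":0,"dp":[-0.0017,0,0.0001],"roll":0}
    - {"jaw":0,"dp":[-0.0017,0,0.0001],"roll":0}
    - {"jaw":0,"dp":[0,0,0],"roll":0}

```text
time: 14.45
tcp_pos: [0.5583, -0.242, 0.1587]
eef_rot: [[-0.185, 0.983, 0.001], [0.983, 0.185, 0.001], [0.0, 0.002, -1.0]]
ft_force: [-0.7, 3.1, 6.3]
grip_width: 0.0218
grasp_force: 37.9
```

```bash
python3 m.py d4
```

```text
pink [178.67 220.06  17.  ] dial mm from tcp [-13.2 -72.2]
pink [175.95 222.65  14.  ] dial mm from tcp [  2.1 -73.1]
14.5 [ 0.5583 -0.242   0.1587] [-0.8  2.3  6. ] [ 0.89  0.43 -0.03] 0.021933066481028062
lean from pink 0.16759958707403902 radius [np.float64(91.9), np.float64(91.8)]
```

Ridge friction is about 0.3 at 10 N load, which is not quite enough. I'll press about 10 N more during the rocking and relax afterwards.

>>> send_rows:
  series:
    - {"jaw":0,"dp":[0,0,0.0012],"roll":0}
    - {"jaw":0,"dp":[-0.0015,0,0],"roll":0}
    - {"jaw":0,"dp":[-0.0015,0,0],"roll":0}
    - {"jaw":0,"dp":[-0.0015,0,0],"roll":0}
    - {"jaw":0,"dp":[0,0,0],"roll":0}

```text
time: 15.12
tcp_pos: [0.5592, -0.2468, 0.1581]
eef_rot: [[-0.184, 0.983, 0.002], [0.983, 0.184, -0.0], [-0.001, 0.002, -1.0]]
ft_force: [-3.1, 1.8, 8.9]
grip_width: 0.0215
grasp_force: 38.8
```

```bash
python3 m.py d5
```

```text
pink [178.67 220.06  17.  ] dial mm from tcp [-13.2 -72.2]
pink [175.62 223.08  16.  ] dial mm from tcp [  5.9 -73.7]
15.175 [ 0.5592 -0.2467  0.1581] [-2.6  2.4  9.7] [0.84 0.78 0.07] 0.02161019296398808
lean from pink 0.2077766671079445 radius [np.float64(91.9), np.float64(92.5)]
```

The lean is 0.208 now, with no slip. Slightly more, relax the push, and let it settle.

>>> send_rows:
  series:
    - {"jaw":0,"dp":[-0.0014,0,0],"roll":0}
    - {"jaw":0,"dp":[-0.0013,0,0],"roll":0}
    - {"jaw":0,"dp":[0,0,-0.0006],"roll":0}
    - {"jaw":0,"dp":[0,0,0],"roll":0}
    - {"jaw":0,"dp":[0,0,0],"roll":0}
    - {"jaw":0,"dp":[0,0,0],"roll":0}
    - {"jaw":0,"dp":[0,0,0],"roll":0}
    - {"jaw":0,"dp":[0,0,0],"roll":0}
    - {"jaw":0,"dp":[0,0,0],"roll":0}
    - {"jaw":0,"dp":[0,0,0],"roll":0}

```text
time: 16.42
tcp_pos: [0.5596, -0.2498, 0.1577]
eef_rot: [[-0.184, 0.983, 0.001], [0.983, 0.184, -0.0], [-0.0, 0.001, -1.0]]
ft_force: [0.4, 2.1, 5.1]
grip_width: 0.0215
grasp_force: 38.4
```

```bash
python3 m.py d6; python3 - <<'E'
from h import *
import pickle
c,s=pickle.load(open("d6.pkl","rb"));c0=pickle.load(open("c4.pkl","rb"))[0]["scene"]
cv=lambda i:cv2.resize(cv2.cvtColor(i,cv2.COLOR_RGB2BGR)[195:228,160:210],None,fx=8,fy=8,interpolation=cv2.INTER_CUBIC)
ims=[capture("scene")["img"].astype(float) for _ in range(8)]
m=np.mean(ims,0).round().astype(np.uint8);pickle.dump(m,open("avg.pkl","wb"))
cv2.imwrite("pics/c6.png",np.hstack([cv(c0["img"]),cv(m)]))
E
```

```text
pink [178.67 220.06  17.  ] dial mm from tcp [-13.2 -72.2]
pink [175.19 223.26  15.  ] dial mm from tcp [  7.8 -73.7]
16.475 [ 0.5596 -0.2498  0.1577] [-0.2  0.9  4.9] [ 0.5  -0.15  0.02] 0.02130352489989037
lean from pink 0.2287131111264254 radius [np.float64(91.9), np.float64(92.8)]
```

View pics/c6.png

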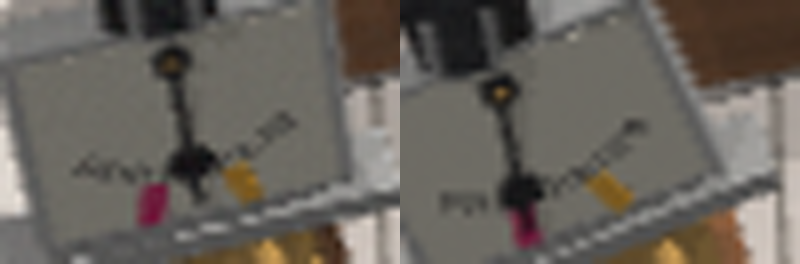

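The pointer now lies over the pink mark: pivot (500,92), bob (520,192), pink (525,226) in the crop's right half. I'll make a numeric check of mark against plumb.

```bash
cat > k.py <<'E'
from h import *
import pickle
cs4,s4=pickle.load(open("c4.pkl","rb"));c6,s6=pickle.load(open("d6.pkl","rb"));m=pickle.load(open("avg.pkl","rb"))
def go(c,img,s,sx):
    yaw=np.arctan2(-s["eef_rot"][0,0],s["eef_rot"][1,0]);xg=np.array([np.cos(yaw),np.sin(yaw),0]);yg=np.array([-xg[1],xg[0],0])
    ctr=s["tcp_pos"]+.0095*xg
    big=cv2.resize(img[190:232,155:215],None,fx=8,fy=8,interpolation=cv2.INTER_CUBIC);h=cv2.cvtColor(big,cv2.COLOR_RGB2HSV)
    def D(x,y):
        u,v=155+(x+.5)/8-.5,190+(y+.5)/8-.5;o,d=ray(c,u,v);p=o+d*((ctr-o)@xg)/(d@xg)-ctr;return np.array([p@yg,p[2]])*1000
    res={}
    hub=None
    for n,lo,hi in(("pink",(150,80,40),(178,255,255)),("org",(8,70,50),(32,255,255))):
        k=cv2.inRange(h,lo,hi);cn=[q for q in cv2.findContours(k,0,2)[0] if cv2.contourArea(q)>40]
        for q in cn:
            r=cv2.minAreaRect(q);M=cv2.moments(q);g=(M["m10"]/M["m00"],M["m01"]/M["m00"])
            res.setdefault(n,[]).append((cv2.contourArea(q),D(*r[0]),D(*g),(g[0]+(-0) )/8+155,g[1]/8+190))
    hub=min([q for q in res["org"]if q[4]<212],key=lambda q:abs(q[3]-sx))[2];print("hub rel tcp",hub.round(1))
    for q in res["pink"]:
        for P in q[1:3]: w=P-hub;print("pink area",q[0],"r",np.hypot(*w).round(1),"ang",np.arctan2(w[0],-w[1]).round(3))
go(cs4["scene"],cs4["scene"]["img"],s4,181.5);go(c6,m,s6,172.5)
E
python3 k.py
```

```text
hub rel tcp [  0.4 -15.6]
pink area 1095.5 r 58.4 ang -0.235
pink area 1095.5 r 58.3 ang -0.236
hub rel tcp [  9.5 -14. ]
pink area 953.5 r 58.3 ang -0.026
pink area 953.5 r 58.9 ang -0.025
```

```bash
sed -i 's/    for q in res\["pink"\]:/    for q in res["pink"]+[q for q in res["org"] if q[4]>=212 and q[4]<222]:/' k.py; python3 k.py; python3 - <<'E'
from h import *
import pickle
# lean from feature-tracked affine motion of the dial (upright -> now), in dial-plane coordinates
cs4,s4=pickle.load(open("c4.pkl","rb"));c6,s6=pickle.load(open("d6.pkl","rb"));m=pickle.load(open("avg.pkl","rb"))
def rect(c,img,s,lean):
    yaw=np.arctan2(-s["eef_rot"][0,0],s["eef_rot"][1,0]);xg=np.array([np.cos(yaw),np.sin(yaw),0]);yg=np.array([-xg[1],xg[0],0])
    g=s["tcp_pos"]+.009*xg+np.array([0,0,.0187]);a,b=np.mgrid[-50:51,-110:-12][::1]
    P=[];
    src=np.float32([proj(c,g+yg*y+np.array([0,0,z])) for y,z in((-.06,-.11),(.06,-.11),(.06,0),(-.06,0))])
    H=cv2.getPerspectiveTransform(src,np.float32([(0,440),(480,440),(480,0),(0,0)]))
    return cv2.warpPerspective(img,H,(480,440),flags=cv2.INTER_CUBIC)
A=rect(cs4["scene"],cs4["scene"]["img"],s4,0);B=rect(c6,m,s6,0)
# plate top edge / foot edges: Hough-like via line fit of strong gradients in gray
for I in(A,B):
    gr=cv2.cvtColor(I,cv2.COLOR_RGB2GRAY);l=cv2.createLineSegmentDetector().detect(gr)[0][:,0]
    L=np.hypot(l[:,2]-l[:,0],l[:,3]-l[:,1]);o=np.argsort(-L)[:7]
    for i in o: x1,y1,x2,y2=l[i];t=np.arctan2(-(y2-y1),x2-x1);t=(t+np.pi/2)%np.pi-np.pi/2;print(l[i].round(),L[i].round(),t.round(3))
    print()
E
```

```text
hub rel tcp [  0.4 -15.6]
pink area 1095.5 r 58.4 ang -0.235
pink area 1095.5 r 58.3 ang -0.236
pink area 1281.5 r 58.5 ang 0.262
pink area 1281.5 r 58.1 ang 0.266
hub rel tcp [  9.5 -14. ]
pink area 953.5 r 58.3 ang -0.026
pink area 953.5 r 58.9 ang -0.025
pink area 1352.0 r 57.4 ang 0.481
pink area 1352.0 r 58.0 ang 0.478
[ 37. 242.  35.  22.] 220.0 -1.562
[ 36. 329.  36. 243.] 86.0 -1.568
[236. 276. 235. 204.] 71.0 -1.554
[314.   8. 308.  77.] 69.0 1.49
[169.  57. 171.   1.] 56.0 1.546
[453.  78. 442.  29.] 50.0 -1.353
[275.   1. 272.  48.] 48.0 1.495

[ 42. 233.  18. 347.] 117.0 1.363
[ 99. 257.  75. 148.] 112.0 -1.356
[ 15. 297.  35. 204.] 95.0 1.357
[121. 351.  98. 262.] 93.0 -1.313
[ 88. 438.  89. 371.] 68.0 1.555
[ 66. 149.  54. 215.] 66.0 1.392
[118.  41. 173.  28.] 57.0 0.231
```

Several cues (both marks, plate edge) give a lean of about 0.216 against a mark near -0.232. I'll add about 0.014.

>>> send_rows:
  series:
    - {"jaw":0,"dp":[0,0,0.0006],"roll":0}
    - {"jaw":0,"dp":[-0.0009,0,0],"roll":0}
    - {"jaw":0,"dp":[-0.0009,0,0],"roll":0}
    - {"jaw":0,"dp":[0,0,-0.0006],"roll":0}
    - {"jaw":0,"dp":[0,0,0],"roll":0}
    - {"jaw":0,"dp":[0,0,0],"roll":0}
    - {"jaw":0,"dp":[0,0,0],"roll":0}
    - {"jaw":0,"dp":[0,0,0],"roll":0}
    - {"jaw":0,"dp":[0,0,0],"roll":0}
    - {"jaw":0,"dp":[0,0,0],"roll":0}

```text
time: 18.12
tcp_pos: [0.5597, -0.2514, 0.1574]
eef_rot: [[-0.185, 0.983, 0.001], [0.983, 0.185, 0.0], [-0.0, 0.001, -1.0]]
ft_force: [1.2, 1.9, 5.3]
grip_width: 0.0217
grasp_force: 38.4
```

```bash
python3 m.py d6; python3 - <<'E'
from h import *
import pickle
m=np.mean([capture("scene")["img"].astype(float) for _ in range(8)],0).round().astype(np.uint8);pickle.dump(m,open("avg.pkl","wb"))
E
python3 k.py|tail -5
```

```text
pink [178.67 220.06  17.  ] dial mm from tcp [-13.2 -72.2]
pink [175.11 223.45  15.  ] dial mm from tcp [  9.1 -74.3]
18.175 [ 0.5597 -0.2514  0.1574] [0.5 1.8 5.8] [ 0.8  -0.26 -0.03] 0.021435888382787795
lean from pink 0.2421590894951453 radius [np.float64(91.9), np.float64(93.4)]
hub rel tcp [  9.8 -13.5]
pink area 950.5 r 58.6 ang -0.014
pink area 950.5 r 59.2 ang -0.012
pink area 1240.5 r 58.7 ang 0.489
pink area 1240.5 r 58.8 ang 0.49
```

```bash
cat >> k.py <<'E'
def bob(c,img,s,hub_):
    yaw=np.arctan2(-s["eef_rot"][0,0],s["eef_rot"][1,0]);xg=np.array([np.cos(yaw),np.sin(yaw),0]);yg=np.array([-xg[1],xg[0],0]);ctr=s["tcp_pos"]+.0095*xg
    W=lambda y,z:proj(c,ctr+yg*y/1000+np.array([0,0,z/1000]))
    src=np.float32([W(hub_[0]+y,hub_[1]+z) for y,z in((-20,-70),(20,-70),(20,10),(-20,10))])
    H=cv2.getPerspectiveTransform(src,np.float32([(0,640),(320,640),(320,0),(0,0)]))
    g=cv2.warpPerspective(img,H,(320,640),flags=cv2.INTER_CUBIC).astype(float)
    v=g.max(2)
    for z0,z1 in((15,30),(36,50),(52,58),(58,66)):
        b=v[80+z0*8:80+z1*8,100:220];w=np.clip(60-b,0,None)if z0<50 else np.clip(np.median(b)*.65-b,0,None);ys,xs=np.mgrid[0:b.shape[0],0:b.shape[1]]
        y=((w*xs).sum()/w.sum()+100-160)/8;z=(w*ys).sum()/w.sum()/8+z0;print(z0,"pointer y mm",y.round(2),"ang",np.arctan2(y,z).round(3),int(w.sum()))
    cv2.imwrite("rect.png",g)
bob(cs4["scene"],cs4["scene"]["img"],s4,(0.4,-15.6));bob(c6,m,s6,(9.8,-13.5))
E
python3 k.py|tail -8
```

```text
15 pointer y mm 0.58 ang 0.027 29619
36 pointer y mm 0.75 ang 0.018 317008
52 pointer y mm 0.49 ang 0.009 18480
58 pointer y mm 1.27 ang 0.022 1579
15 pointer y mm -0.48 ang -0.021 31030
36 pointer y mm -0.14 ang -0.003 299160
52 pointer y mm -0.5 ang -0.009 23697
58 pointer y mm -0.63 ang -0.011 10446[ WARN:0@0.527] global loadsave.cpp:1063 imwrite_ Unsupported depth image for selected encoder is fallbacked to CV_8U.
```

The pointer and the pink mark agree to within about 0.01 rad, measured against the same pivot. The foot rests with about 9 N on the ridge and the gauge is held still. Handing in.

```bash
python3 -c "
from bench import *
s=get_state();print(s['time'],s['ft_force'],s['tcp_pos'],s['grasp_force']);print(close_job())"
```

```text
18.575 [0.71979348 2.13178058 6.08459666] [ 0.55969224 -0.25137381  0.15737096] 38.3974814414978
the job is handed in; nothing more can be done
None
```

I handed the job in at 18.6 s: the gauge is held still on the small wooden stud with its pointer on the pink mark to within about 0.01 rad. While rocking, the foot slid and I lifted it about 3 mm to re-set it, so it ended about 3–4 mm off centre, resting with about 9 N on the lower ridge.

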